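# Load the small tile frame and clip its back in

## Robot

A 6-joint arm with a two-finger parallel gripper is mounted at the origin on the work surface. World frame = base frame: x ahead of the robot, y to its left, z up, the work surface at z = 0. Lengths are in m, angles in rad, forces in N, time in s.
With the tool pointing down it reaches from about 0.225 to 0.875 m from the base axis. Payload 3.4 kg.
Tool frame: the origin (TCP) lies midway between the tips of the shut fingers; the grasp point (between the pads) lies 19 mm behind it (manip.grasp_offset is the distance from the TCP to the grasp point, in m); x points along the fingers, y is the direction in which the jaws open and shut, and the axes are right-handed (so a half turn about x gives the same grasp; the last joint's range is limited). The gripper opens to 85 mm and grips with 20 to 120 N. Pads are 22 mm wide; open, the fingers measure 114 mm over their backs; the gripper's body (76 mm by 85 mm) begins 54 mm behind the grasp point. The pads swing forward as they close: fully open they stand 13 mm farther back than shut.
Start: joints at [-1.26, 0.276, 1.505, -0, 1.361, -0.121], TCP at [0.241, -0.522, 0.195] pointing down, gripper open.
Joint ranges: [-2.89, 2.89], [-0.75, 2.08], [0.22, 2.7], [-1.18, 4.32], [0.11, 2.71], [-2.7, 2.7]. Speed limits (rad/s): [2.57, 2.57, 3.14, 3.14, 3.14, 3.14].

## Interface

Orientations are given as a unit quaternion [w, x, y, z].
In Python, from rig import manip gives the robot as it stands.
- The arm moves only by the shell command python3 -m creep 'ROWS' [OPENING] [FORCE]. ROWS is a JSON object of lists of equal length, an entry for each row: "delta_pos": the shift along the tool's x, y, z in cm, a list of three; "dr": the turn, a rotation vector about the tool's x, y, z in rad, a list of three. In form: {"delta_pos": [[dx, dy, dz], ...], "dr": [[rx, ry, rz], ...]}. A call has 1 to 10 rows; each row is the pose to reach, as a shift and turn from the pose commanded when the call began, along the tool's axes at that moment; what a row does not reach only later rows make up. A row lasts 1/10 s, in which the tool goes at most 50 mm and 8.59 degrees, less where a joint would pass 70% of its speed; a pose out of reach is approached as far as the arm can. A call with a gripper value outside its range is refused whole. OPENING is the opening, from -1 (shut) to 1 (fully open), set as the call begins (- or left out, the last holds). The fingers move at their own pace and stop on an object; FORCE is the grip in N (left out, the last holds). Time passes only in rows, so rows that repeat a pose let the fingers close. It gives the time, the measured TCP pose, the force and the opening at its end, in the units of the state.
- manip.get_state(): the state, without advancing time (a new reading comes with each control period).
- manip.get_image(name): name is "scene" or "side" or "wrist"; returns a dict with "pixels" (420x560x3 uint8, blue, green, red), "depth" (420x560 float32, m along the optical axis (not along the pixel's ray), 0 where there is no reading), "intrinsics" (3x3 intrinsics, pixels), "k1" (the pictures are not rectified: a ray, as slopes to the right and down, at radius r is drawn at 1 + k1 r^2 times it, then the intrinsics apply), "rvec" (rotation vector, rad) and "tvec" (3), from world to camera coordinates, as OpenCV has them. Camera axes: x right, y down, z forward; pixel columns grow to the right and rows downward; lengths in m; the calibration is good to about 2 mm. A picture is of the moment at which its call begins.
- manip.sign_off(): hands the job in, once; it reports no verdict.
The state is a dict: "clock": time; "qpos": joint angles; "qd": joint speeds; "effort": joint torques, N m; "position": TCP position; "ee_rot": TCP orientation; "contact_force": force on the tool from outside, world axes, zero at the start; "moment": the same for the moment, N m; "width": finger opening in m.
Only numpy, scipy, OpenCV 4.12 (cv2) and the standard library are available. Lean on these libraries where they do the work, as an engineer would, in place of code of your own. Each camera call takes 0.05 s, during which the arm holds its last target. There are 200 camera calls.

## Task

Fill the small dark frame that lies face down on the bench: first the pale slip with the window, then the little tile, then the cork pad, then the plywood back, each lying flat and fully home between the corner posts. Press the back down until both sprung catches snap over its end tongues. Do not drop the tile, and leave the iron weight and the brass hook where they lie.

Things in the scene. Friction and masses are not known exactly. Their poses are not given: they have to be found in the camera images.
- frame: Fixed dark wood frame, face down, 118 (x) by 88 mm (y): 10 mm thick lip (the stack's floor) round a window; 4 corner posts enclosing 82 x 56 mm, straight to 50 mm above the bench, flared 6 mm outward up to 58 mm. Each long side has a 52 mm gap between posts, open down to the lip, where fingers fit and can open. Origin: its middle, at bench height; x lengthwise, z up; half a turn is the same.
- slip_mid (a point): Slip: pale wood rectangle 78 x 52 x 8 mm with a 54 x 28 mm window (bars 12 mm wide), 30 g. Grasp across the width. Origin: its middle, 4 mm above its underside; x lengthwise, y across, z up (half a turn is the same). Fully home its middle is 14 mm above the bench, over the frame's origin.
- tile_mid (a point): Tile: glazed white ceramic with a thin blue border line, 78 x 52 x 8 mm, 80 g, brittle. Grasp across the width. Origin: its middle, 4 mm above its underside; x lengthwise, y across, z up (half a turn is the same). Fully home its middle is 22 mm above the bench, over the frame's origin.
- cork_mid (a point): Cork pad: 78 x 52 x 8 mm, an 8 mm square notch out of each corner, 20 g. Grasp across the width. Origin: its middle, 4 mm above its underside; x lengthwise, y across, z up (half a turn is the same). Fully home its middle is 30 mm above the bench, over the frame's origin.
- back_mid (a point): Back: birch plywood 78 x 52 x 8 mm plus a 20 mm wide tongue standing out 9 mm at each end (96 mm overall); flat brass plate 36 x 16 mm, 3 mm high, on the middle of its top; 35 g. Grasp across the width. Origin: its middle, 4 mm above its underside; x lengthwise, y across, z up (half a turn is the same). Fully home its middle is 38 mm above the bench, over the frame's origin.
- catch_far (a joint): Upright sprung steel catch in the middle of the frame's +x end, 18 mm wide, 55 mm high. Its nose tip is 44 mm from the frame's middle, 44 mm above the bench, sloping on top: 78 mm pieces pass, the back's tongues must be pressed past it (both catches: 5 to 15 N straight down). 0 = at rest, closed; grows to about 0.15 rad as it is pushed outward; springs back.
- catch_near (a joint): The same catch at the frame's -x end, same values. Set down without pressing, the back rests level on both noses, about 15 to 17 mm above fully home.
- weight: Grey cast iron corner weight, 42 x 42 mm foot, 42 mm high, 0.4 kg, loose; leave it alone. Origin: middle of its underside.
- framehook: Brass frame hook lying on the bench, 50 x 14 mm, 19 mm high, loose; leave it alone. Origin: underside of the middle of its plate.
Not all that is in view belongs to the job. Leave any green or turquoise look-alike of the part that bears back_mid alone.

How it is judged:
By the outcome, as a careful person would: the job done as asked, in the order asked, and still so for the second after the job is handed in, with the robot touching nothing.
It also fails if it takes over 102 s, if anything falls off the work surface, if the arm or the gripper's body presses on something with over 40 N, if the wrist force passes 120 N, or if a joint passes its speed limit or range.

## Working session

There is one attempt and no reset: what is moved stays moved. The work goes in short steps, Python scripts to look and compute and a shell command to move; the robot and the scene stay as the last step left them, time stands still between calls to the robot, and variables do not carry over. Pictures are saved under pics/ and viewed, about 12 in all and at most 16, crops included, and the job is handed in when it is done.

```bash
ls; mkdir -p pics
cat > h.py <<'E'
import numpy as np, cv2
from rig import manip
from scipy.spatial.transform import Rotation as R
def cam(n):
    im=manip.get_image(n); 
    return im
def cloud(im):
    d=im["depth"]; h,w=d.shape; K=np.array(im["intrinsics"]); k1=im["k1"]
    u,v=np.meshgrid(np.arange(w),np.arange(h))
    xd=(u-K[0,2])/K[0,0]; yd=(v-K[1,2])/K[1,1]
    x,y=xd.copy(),yd.copy()
    for _ in range(10):
        s=1+k1*(x*x+y*y); x,y=xd/s,yd/s
    P=np.stack([x*d,y*d,d],-1)
    Rm=cv2.Rodrigues(np.array(im["rvec"],float))[0]
    W=(P-np.array(im["tvec"]).ravel())@Rm
    W[d<=0]=np.nan
    return W
E
python3 - <<'E'
from h import *
s=manip.get_state(); print(s)
for n in("scene","side"):
    im=cam(n); np.savez(f"pics/{n}0.npz",**im); cv2.imwrite(f"pics/{n}0.png",im["pixels"]); print(n,im["k1"],im["tvec"],im["intrinsics"])
a=cv2.imread("pics/scene0.png")
E
```

```text
pics
{'clock': 0.0, 'qpos': array([-1.26000995e+00,  2.76583727e-01,  1.50616565e+00,  2.53038031e-05,
        1.36069054e+00, -1.20986749e-01]), 'qd': array([-0.00214968, -0.00208481, -0.00011387,  0.00171446,  0.0015666 ,
       -0.0013747 ]), 'effort': array([ 2.20630704e-03, -4.16773975e+01, -2.45805842e+01,  6.57841201e-05,
        1.09090985e-02, -2.37840254e-05]), 'position': array([ 0.24045069, -0.52164063,  0.19393324]), 'ee_rot': array([-0.15081893, -0.69063954, -0.15212092,  0.6907459 ]), 'contact_force': array([-0.13538862, -0.8330043 ,  0.01456177]), 'moment': array([-0.01765843, -0.02645257,  0.00930221]), 'width': 0.08542892570460704}
scene -0.0309659277639889 [ 0.43177721 -0.22749549  1.15546406] [[384.954723     0.         272.99324789]
 [  0.         384.954723   209.34124049]
 [  0.           0.           1.        ]]
side -0.1116262761483181 [-0.40734122  0.25648471  0.61383993] [[388.86586787   0.         279.03258604]
 [  0.         388.86586787 212.48961825]
 [  0.           0.           1.        ]]
```

View pics/scene0.png

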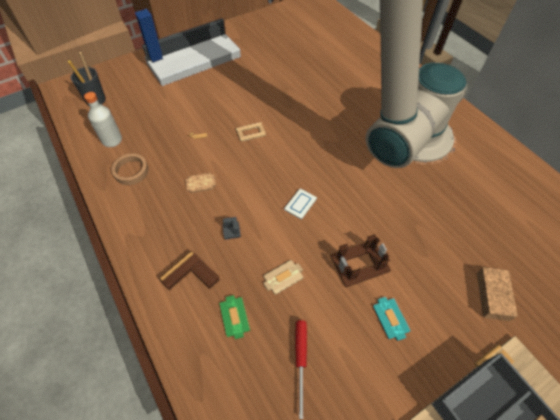

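View pics/side0.png

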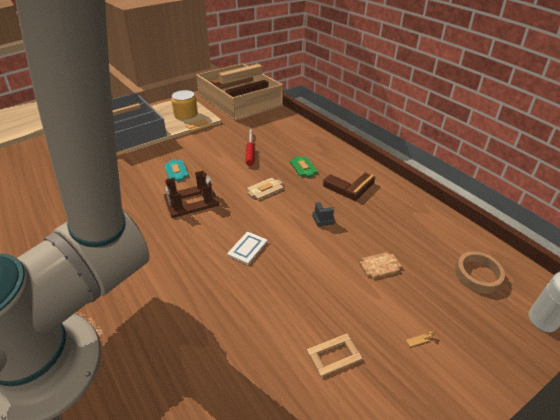

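Scene: slip (251,131), tile (301,203), cork (201,182), back (284,277), frame (361,262), weight (231,228), hook (199,135); green and turquoise decoys at (235,316) and (392,318). The side view agrees.

Run:
```python
from h import *
px={"scene":dict(slip=(251,131),tile=(301,203),cork=(201,182),back=(284,277),frame=(361,262),weight=(231,228)),
"side":dict(slip=(334,355),tile=(248,248),cork=(380,265),back=(266,188),frame=(190,198),weight=(323,214))}
for n in px:
    im=dict(np.load(f"pics/{n}0.npz")); W=cloud(im)
    b=W[200:260,100:160] if n=="scene" else W[280:330,250:300]
    print(n,"benchz",np.nanmedian(W[...,2][np.abs(W[...,2])<.02]))
    for k,(u,v) in px[n].items():
        r=26 if n=="scene" else 34
        if k=="frame": r+=12
        sub=W[max(v-r,0):v+r,u-r:u+r].reshape(-1,3); m=(sub[:,2]>.0045)&(sub[:,2]<.07)
        mask=np.zeros(W.shape[:2],np.uint8)
        mask[max(v-r,0):v+r,u-r:u+r]=m.reshape(W[max(v-r,0):v+r,u-r:u+r].shape[:2])
        nl,lab,st,_=cv2.connectedComponentsWithStats(mask)
        i=1+np.argmax(st[1:,4]); p=W[lab==i]
        q=(p[:,:2]*1000).astype(np.float32); (c,sz,a)=cv2.minAreaRect(q)
        c=np.array(c)
        a=a if sz[0]>sz[1] else a-90
        print(k,"c",c.round(1),"sz",np.round(sz,1),"yaw_long",round((a+90)%180-90,1),"z med/95",np.round(np.percentile(p[:,2],[50,95])*1000,1),len(p))
```

```text
scene benchz -0.00020249011570669438
slip c [ 421.5 -264.1] sz [57.1 79.1] yaw_long -15.3 z med/95 [ 7.6 10.3] 234
tile c [441.   27.9] sz [80.2 52.7] yaw_long 24.7 z med/95 [7.5 9.9] 490
cork c [ 633.6 -171. ] sz [55.5 78.2] yaw_long -20.2 z med/95 [ 7.5 10. ] 417
back c [590.1 178.5] sz [53.1 93.9] yaw_long -0.3 z med/95 [ 7.7 11. ] 731
frame c [415.  245.9] sz [ 89.4 120.6] yaw_long -11.7 z med/95 [10.8 55.7] 1630
weight c [633.7   8.5] sz [41.  41.9] yaw_long -21.8 z med/95 [16.4 42.5] 340
side benchz 0.0003185125104780512
slip c [ 422.2 -268.8] sz [53.6 79.7] yaw_long -14.3 z med/95 [7.9 9.7] 930
tile c [440.6  25.9] sz [80.1 53.8] yaw_long 24.0 z med/95 [8.1 9.7] 682
cork c [ 634.  -173.8] sz [52.8 79.6] yaw_long -19.4 z med/95 [ 8.1 10.2] 691
back c [589.9 175.3] sz [55.7 97.3] yaw_long -2.7 z med/95 [ 8.2 11.6] 457
frame c [429.2 314.3] sz [237.1 117.5] yaw_long 78.1 z med/95 [11.2 55.8] 1638
weight c [733.9  56.7] sz [60.3 85.8] yaw_long -39.2 z med/95 [20.8 23.9] 423
```

```bash
cat >> h.py <<'E'
def goal(x,y,z,yaw_deg,verbose=True):
    """TCP target (m), yaw_deg = long axis of part; jaws across it. prints delta in tool cm and dr"""
    s=manip.get_state(); q=np.array(s["ee_rot"]); C=R.from_quat(q[[1,2,3,0]])
    p=np.array(s["position"]); t=np.array([x,y,z])
    xa=np.array([0,0,-1.]); best=None
    dq1=np.arctan2(y,x)-np.arctan2(p[1],p[0])
    for k in (0,180):
        a=np.radians(yaw_deg+90+k); ya=np.array([np.cos(a),np.sin(a),0]); za=np.cross(xa,ya)
        T=R.from_matrix(np.c_[xa,ya,za]); dr=(C.inv()*T).as_rotvec()
        # tool x down: +dr_x = -world yaw ; q6 follows dr_x + dq1
        q6=s["qpos"][5]+dr[0]+dq1
        if best is None or abs(q6)<abs(best[1]): best=(dr,q6)
    d=C.inv().apply(t-p)*100
    print("t %.2f pos"%s["clock"],(p*1000).round(1),"F",s["contact_force"].round(1),"w %.1f"%(s["width"]*1000))
    print("delta cm",d.round(2),"dr",best[0].round(3),"q6pred %.2f"%best[1],"rows>=%d"%max(np.ceil(np.linalg.norm(d)/5),np.ceil(np.linalg.norm(best[0])/.15)))
E
python3 - <<'E'
from h import *
goal(.422,-.266,.15,-14.8)
E
```

```text
t 0.10 pos [ 240.5 -521.7  194.1] F [0.3 0.3 0.4] w 85.0
delta cm [  4.44 -15.62 -27.19] dr [0.69  0.    0.002] q6pred 1.15 rows>=7
```

```bash
python3 -m creep '{"delta_pos":[[4.44,-15.62,-27.19],[4.44,-15.62,-27.19],[4.44,-15.62,-27.19],[4.44,-15.62,-27.19],[4.44,-15.62,-27.19],[4.44,-15.62,-27.19],[4.44,-15.62,-27.19],[4.44,-15.62,-27.19],[4.44,-15.62,-27.19],[4.44,-15.62,-27.19]],"dr":[[0.69,0,0],[0.69,0,0],[0.69,0,0],[0.69,0,0],[0.69,0,0],[0.69,0,0],[0.69,0,0],[0.69,0,0],[0.69,0,0],[0.69,0,0]]}'
python3 - <<'E'
from h import *
goal(.422,-.266,.15,-14.8); print(manip.get_state()["qpos"].round(2))
im=cam("wrist"); np.savez("pics/w1.npz",**im); cv2.imwrite("pics/w1.png",im["pixels"])
E
```

```text
clock: 1.1
position: [0.4218, -0.2676, 0.1505]
ee_rot: [0.091, -0.701, 0.092, 0.701]
contact_force: [-0.6, -0.6, 0.6]
width: 0.0855
t 1.10 pos [ 421.8 -267.6  150.5] F [-0.6 -0.6  0.6] w 85.5
delta cm [ 0.05 -0.16  0.02] dr [-0.001  0.    -0.001] q6pred 1.13 rows>=1
[-0.7   0.19  1.73 -0.    1.21  1.13]
```

View pics/w1.png

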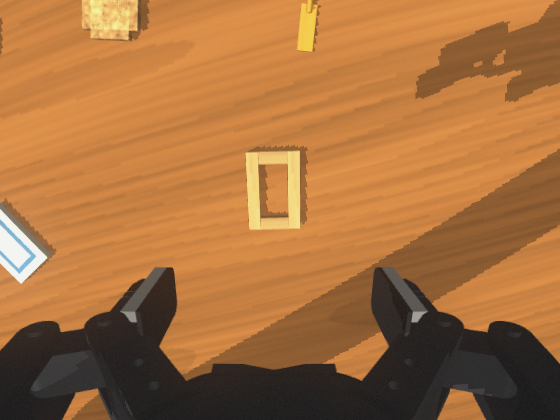

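Wrist view: slip centred at (273,190), jaws well aligned with its long axis; hook at (308,28).

```bash
cat >> h.py <<'E'
def meas(im,box,zlo=.0045,zhi=.07):
    W=cloud(im); u0,v0,u1,v1=box; mask=np.zeros(W.shape[:2],np.uint8)
    s=W[v0:v1,u0:u1,2]; mask[v0:v1,u0:u1]=(s>zlo)&(s<zhi)
    nl,lab,st,_=cv2.connectedComponentsWithStats(mask); i=1+np.argmax(st[1:,4]); p=W[lab==i]
    c,sz,a=cv2.minAreaRect((p[:,:2]*1000).astype(np.float32))
    a=a if sz[0]>sz[1] else a-90
    print("c",np.round(c,1),"sz",np.round(sz,1),"yaw",round((a+90)%180-90,1),"z",np.round(np.nanpercentile(p[:,2],[5,50,95])*1000,1),"bbox",st[i])
    return p
E
python3 - <<'E'
from h import *
meas(dict(np.load("pics/w1.npz")),(215,120,330,255))
E
```

```text
c [ 422.3 -267.1] sz [51.8 77.6] yaw -13.5 z [6.6 7.8 9.1] bbox [ 245  151   55   78 2582]
```

```bash
python3 -m creep '{"delta_pos":[[5,0,0],[10,0,0],[13.5,0,0],[14.9,0,0],[14.9,0,0],[14.9,0,0]],"dr":[[-0.023,0,0],[-0.023,0,0],[-0.023,0,0],[-0.023,0,0],[-0.023,0,0],[-0.023,0,0]]}'
python3 -m creep '{"delta_pos":[[0,0,0],[0,0,0],[0,0,0],[0,0,0],[0,0,0],[0,0,0],[0,0,0],[0,0,0]],"dr":[[0,0,0],[0,0,0],[0,0,0],[0,0,0],[0,0,0],[0,0,0],[0,0,0],[0,0,0]]}' -1 25
python3 -m creep '{"delta_pos":[[-3,0,0],[-7,0,0],[-12,0,0],[-12,0,0],[-12,0,0]],"dr":[[0,0,0],[0,0,0],[0,0,0],[0,0,0],[0,0,0]]}'
python3 - <<'E'
from h import *
goal(.400,.150,.14,-11.7)
E
```

```text
clock: 1.75
position: [0.4223, -0.2679, 0.0018]
ee_rot: [-0.083, 0.702, -0.084, -0.702]
contact_force: [-0.3, -0.0, -0.3]
width: 0.0851
clock: 2.55
position: [0.4222, -0.2666, 0.0014]
ee_rot: [0.083, -0.702, 0.083, 0.702]
contact_force: [-0.1, 0.0, 0.5]
width: -0.0003
clock: 3.05
position: [0.4228, -0.2671, 0.1226]
ee_rot: [-0.082, 0.703, -0.084, -0.701]
contact_force: [-0.8, 0.1, 0.5]
width: 0.0001
t 3.05 pos [ 422.8 -267.1  122.6] F [-0.8  0.1  0.5] w 0.1
delta cm [ -1.83 -40.03  11.93] dr [-0.031 -0.003 -0.001] q6pred 1.99 rows>=9
```

Run:
```python
from h import *
im=cam("wrist"); np.savez("pics/w2.npz",**im); cv2.imwrite("pics/w2.png",im["pixels"])
meas(im,(200,100,340,270))
```

```text
c [ 422.  -267.5] sz [52.1 77.4] yaw -13.2 z [6.6 7.8 9. ] bbox [ 245  156   59   84 3065]
```

View pics/w2.png

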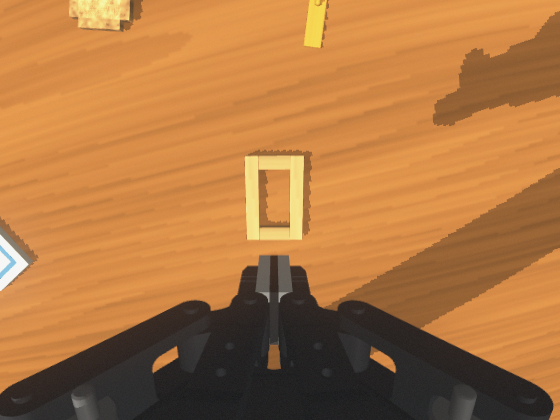

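The slip did not move (273,198): the fingers shut above it, so at a 52 mm opening the tips stand more than 6 mm behind the TCP. I'll go lower.

```bash
python3 -m creep '{"delta_pos":[[0,0,0],[5,0,0],[9,0,0],[12,0,0],[12.7,0,0],[12.7,0,0]],"dr":[[0,0,0],[0,0,0],[0,0,0],[0,0,0],[0,0,0],[0,0,0]]}' 1 25
python3 -m creep '{"delta_pos":[[0,0,0],[0,0,0],[0,0,0],[0,0,0],[0,0,0],[0,0,0]],"dr":[[0,0,0],[0,0,0],[0,0,0],[0,0,0],[0,0,0],[0,0,0]]}' -1 25
```

```text
clock: 3.7
position: [0.4209, -0.2655, -0.0073]
ee_rot: [0.084, -0.701, 0.082, 0.704]
contact_force: [-0.1, -0.5, 0.0]
width: 0.0845
clock: 4.3
position: [0.4223, -0.2667, -0.0053]
ee_rot: [-0.083, 0.702, -0.083, -0.702]
contact_force: [0.1, 0.0, -0.1]
width: 0.0002
```

Run:
```python
from h import *
im=cam("side"); np.savez("pics/s2.npz",**im); a=im["pixels"][210:420,180:460]; b=cam("wrist")["pixels"]
cv2.imwrite("pics/s2.png",np.vstack([cv2.resize(a,(560,420),interpolation=3)[:, :],b[200:380]]))
print(manip.get_state())
```

```text
{'clock': 4.4, 'qpos': array([-7.02628103e-01,  3.65638748e-01,  1.94809140e+00, -5.89185676e-05,
        8.27564869e-01,  1.10340630e+00]), 'qd': array([-3.72978070e-04,  1.85050261e-03, -9.28389447e-05,  7.71919824e-04,
        1.41259001e-03,  2.08468799e-03]), 'effort': array([ 3.69931760e-03, -3.90660024e+01, -1.66224951e+01, -2.77263944e-04,
       -1.94837274e-03,  1.97203201e-05]), 'position': array([ 0.42224561, -0.26663727, -0.00546351]), 'ee_rot': array([-0.0828927 ,  0.70230218, -0.08303449, -0.70214366]), 'contact_force': array([-0.64026649,  0.13395161, -0.20069811]), 'moment': array([-0.00072521,  0.02723201,  0.00642248]), 'width': 0.00025135903839138544}
```

View pics/s2.png

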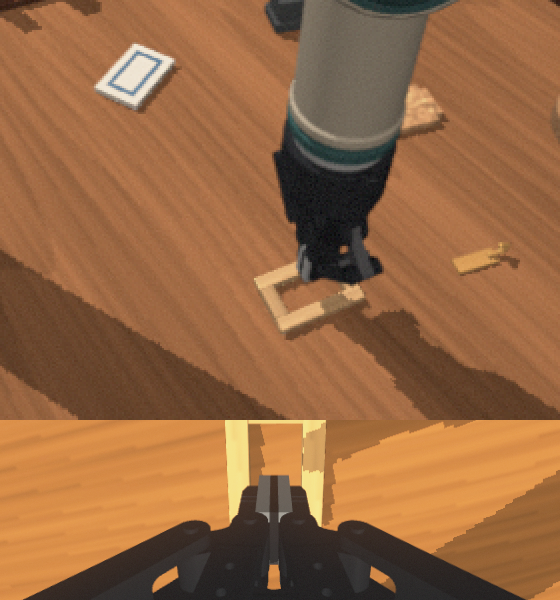

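Run:
```python
from h import *
im=dict(np.load("pics/s2.npz")); W=cloud(im)
# finger pixels in crop coords ~(305..330,270) -> full
for (cu,cv_) in [(305,265),(306,275),(320,278),(340,276),(370,270),(345,297),(290,325)]:
    u,v=180+cu//2,210+cv_//2; print((cu,cv_),(W[v,u]*1000).round(1))
d=manip.get_image("wrist"); W=cloud(d); print("wrist cam pos",-cv2.Rodrigues(np.array(d["rvec"],float))[0].T@np.array(d["tvec"]).ravel())
for (u,v) in [(264,258),(284,258),(264,290),(284,290),(240,240),(275,230)]: print((u,v),(W[v,u]*1000).round(1), d["depth"][v,u])
print(manip.grasp_offset)
```

```text
(305, 265) [ 410.8 -268.2   54.2]
(306, 275) [ 411.2 -271.9   43.8]
(320, 278) [ 417.7 -281.2   43.9]
(340, 276) [ 397.2 -312.2  111. ]
(370, 270) [ 409.2 -326.2  125.9]
(345, 297) [ 440.3 -292.6    7.4]
(290, 325) [ 388.2 -284.5    6.9]
wrist cam pos [ 0.48864329 -0.28260919  0.17355498]
(264, 258) [ 432.8 -264.9   38.3] 0.1460324
(284, 258) [ 431.5 -273.5   40.1] 0.14415412
(264, 290) [ 432.6 -265.6   66.8] 0.11870114
(284, 290) [ 431.  -272.6   66.9] 0.11858652
(240, 240) [ 433.5 -251.3    8.9] 0.17505741
(275, 230) [ 431.5 -269.7   -0.6] 0.18355533
0.0187
```

Run:
```python
from h import *
d=manip.get_image("wrist"); W=cloud(d); s=manip.get_state()
for v in range(250,266): print(v,(W[v,[258,264,270,280,284,290],2]*1000).round(1))
S=cloud(dict(np.load("pics/s2.npz")))
m=(S[...,2]>.02)&(abs(S[...,0]-.422)<.015)&(abs(S[...,1]+.267)<.02); print("side min z",np.percentile(S[m][:,2],[0,2,5,20])*1000, m.sum(), s["position"])
```

```text
250 [-1.1 -0.5  0.1 -0.7 -1.1 -0.5]
251 [-0.6 -0.6 -1.2  0.3 -0.4  0.5]
252 [-1.  -0.7 -0.2  0.3 -0.1 -0.7]
253 [-0.2  0.6 -0.6 -0.6 -0.2  1.2]
254 [-1.3 -0.1 -0.9 -0.6 -0.6  0.8]
255 [-0.1 36.7 36.3 35.  35.7  0.1]
256 [ 0.3 35.9 35.8 36.  36.1 -0.7]
257 [-0.1 38.5 37.4 37.9 36.9  0.2]
258 [-0.8 38.7 37.8 38.7 38.6  0.8]
259 [ 0.2 39.4 40.8 40.6 39.2 -0.9]
260 [-0.1 40.6 40.5 41.5 41.7 -0.6]
261 [ 0.4 41.1 41.7 41.2 42.6 -0.6]
262 [42.3 43.5 43.5 43.1 43.7  0.3]
263 [44.4 44.6 44.1 43.1 43.9 -0.3]
264 [45.8 44.9 44.2 46.4 45.6  0.4]
265 [47.  45.5 46.8 46.  45.7 37.3]
side min z [33.16115416 40.5847457  45.96639937 80.38940161] 904 [ 0.4221965  -0.26660429 -0.0055948 ]
```

Both cameras put the shut tips about 41 mm higher than the reported TCP, so the state's z carries an offset. I'll measure the tip height at about 60 mm opening.

```bash
python3 -m creep '{"delta_pos":[[0,0,0],[0,0,0],[0,0,0],[0,0,0],[0,0,0],[0,0,0]],"dr":[[0,0,0],[0,0,0],[0,0,0],[0,0,0],[0,0,0],[0,0,0]]}' 0.4 25
python3 - <<'E'
from h import *
d=manip.get_image("wrist"); W=cloud(d); s=manip.get_state(); np.savez("pics/w3.npz",**d)
m=(W[...,2]>.02)&(W[...,2]<.12); m[:200]=0
vs,us=np.where(m); o=vs<np.percentile(vs,1)+0
for c in range(150,400,6):
    col=np.where(m[:,c])[0]
    if len(col): print(c,col[0],(W[col[0],c]*1000).round(1),end="; ")
print(s["position"],s["width"])
E
```

```text
clock: 5.1
position: [0.4222, -0.2666, -0.0056]
ee_rot: [0.083, -0.702, 0.083, 0.702]
contact_force: [0.1, 0.3, -0.3]
width: 0.0598
150 300 [ 442.9 -229.8   77.1]; 156 296 [ 438.3 -226.    65.1]; 162 288 [ 438.2 -226.3   58.8]; 168 278 [ 438.2 -226.    50.2]; 174 273 [ 437.7 -226.9   45.1]; 180 270 [ 437.4 -228.8   42.4]; 186 266 [ 440.4 -233.7   46.9]; 192 259 [ 440.  -234.3   39.1]; 198 259 [ 439.5 -237.    39.5]; 204 259 [ 438.9 -239.5   39.3]; 210 373 [ 434.4 -253.5  106.8]; 216 364 [ 434.1 -254.5  103.5]; 222 364 [ 433.8 -255.9  103.5]; 228 364 [ 433.2 -257.3  103.2]; 234 364 [ 433.6 -259.2  104.1]; 240 364 [ 432.9 -260.5  103.6]; 246 365 [ 432.  -261.8  103.4]; 252 366 [ 431.8 -263.4  103.9]; 258 367 [ 431.9 -265.   104.8]; 264 368 [ 431.2 -266.4  104.7]; 270 369 [ 431.4 -268.   105.8]; 276 370 [ 431.3 -269.5  106.4]; 282 368 [ 430.3 -270.8  104.9]; 288 367 [ 429.9 -272.3  104.5]; 294 366 [ 430.  -273.8  104.7]; 300 365 [ 429.1 -275.2  103.7]; 306 364 [ 429.4 -276.8  104.2]; 312 364 [ 428.9 -278.3  104. ]; 318 364 [ 427.5 -279.7  102.7]; 324 364 [ 427.6 -281.2  103.4]; 330 364 [ 427.7 -282.7  103.9]; 336 369 [ 428.1 -283.9  106.5]; 342 259 [ 424.9 -297.9   39.5]; 348 259 [ 423.8 -300.6   38.5]; 354 259 [ 423.6 -303.1   39.4]; 360 265 [ 423.4 -304.1   45.8]; 366 270 [ 418.9 -306.8   42.8]; 372 272 [ 418.2 -308.9   44.4]; 378 276 [ 418.1 -310.2   48.6]; 384 285 [ 417.5 -310.4   55.5]; 390 295 [ 418.7 -309.8   65.2]; 396 300 [ 423.8 -308.6   76.7]; [ 0.42219867 -0.26664397 -0.00559044] 0.05990087143209219
```

```bash
python3 -m creep '{"delta_pos":[[2,0,0],[3.2,0,0],[3.6,0,0],[3.6,0,0],[3.6,0,0]],"dr":[[0,0,0],[0,0,0],[0,0,0],[0,0,0],[0,0,0]]}' 0.5 25
python3 -m creep '{"delta_pos":[[0,0,0],[0,0,0],[0,0,0],[0,0,0]],"dr":[[0,0,0],[0,0,0],[0,0,0],[0,0,0]]}' -1 25
python3 -m creep '{"delta_pos":[[-5,0,0],[-10,0,0],[-12,0,0],[-12,0,0],[-12,0,0]],"dr":[[0,0,0],[0,0,0],[0,0,0],[0,0,0],[0,0,0]]}'
python3 - <<'E'
from h import *
goal(.320,.266,.10,-11.7)
E
```

```text
clock: 5.65
position: [0.4225, -0.2669, -0.0413]
ee_rot: [-0.083, 0.702, -0.083, -0.702]
contact_force: [0.1, 0.6, 0.3]
width: 0.0642
clock: 6.05
position: [0.4232, -0.2675, -0.0397]
ee_rot: [-0.082, 0.703, -0.084, -0.701]
contact_force: [-1.8, 1.1, 11.0]
width: 0.0514
clock: 6.55
position: [0.4221, -0.2665, 0.0787]
ee_rot: [-0.083, 0.702, -0.083, -0.702]
contact_force: [0.3, 0.2, -1.7]
width: 0.0512
t 6.55 pos [ 422.1 -266.5   78.7] F [ 0.3  0.2 -1.7] w 51.2
delta cm [ -2.17 -49.4   22.33] dr [-0.031 -0.001 -0.   ] q6pred 2.33 rows>=11
```

```bash
python3 -m creep '{"delta_pos":[[-2.2,-4.9,2.2],[-2.2,-9.9,4.5],[-2.2,-14.8,6.7],[-2.2,-19.8,8.9],[-2.2,-24.7,11.2],[-2.2,-29.6,13.4],[-2.2,-34.6,15.6],[-2.2,-39.5,17.9],[-2.2,-44.5,20.1],[-2.2,-49.4,22.3]],"dr":[[-0.003,0,0],[-0.006,0,0],[-0.01,0,0],[-0.013,0,0],[-0.016,0,0],[-0.02,0,0],[-0.022,0,0],[-0.025,0,0],[-0.028,0,0],[-0.031,0,0]]}'
python3 -m creep '{"delta_pos":[[0,0,0],[0,0,0],[0,0,0]],"dr":[[0,0,0],[0,0,0],[0,0,0]]}'
python3 - <<'E'
from h import *
goal(.320,.266,.10,-11.7)
im=cam("wrist"); np.savez("pics/w4.npz",**im); cv2.imwrite("pics/w4.png",im["pixels"])
E
```

```text
clock: 7.55
position: [0.3269, 0.222, 0.0988]
ee_rot: [0.071, -0.703, 0.073, 0.704]
contact_force: [1.4, -1.4, -0.3]
width: 0.051
clock: 7.85
position: [0.3282, 0.2195, 0.0993]
ee_rot: [0.072, -0.703, 0.073, 0.704]
contact_force: [-0.3, 0.1, -0.4]
width: 0.0515
t 7.85 pos [328.2 219.5  99.3] F [-0.3  0.1 -0.4] w 51.5
delta cm [-0.08 -4.39  1.75] dr [-0.001  0.002 -0.002] q6pred 2.29 rows>=1
```

View pics/w4.png

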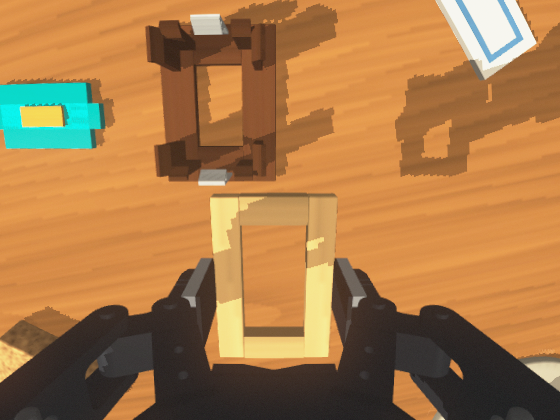

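Slip is held squarely at (272,275); frame centre near (219,107), catches at (208,22) and (213,177). Measuring the frame and the held slip.

```bash
cat >> h.py <<'E'
def frame(im,box,zlo=.007,zhi=.013):
    # outer rect of the lip
    W=cloud(im); u0,v0,u1,v1=box; m=np.zeros(W.shape[:2],bool); s=W[v0:v1,u0:u1,2]; m[v0:v1,u0:u1]=(s>zlo)&(s<zhi)
    p=W[m]; c,sz,a=cv2.minAreaRect((p[:,:2]*1000).astype(np.float32)); a=a if sz[0]>sz[1] else a-90
    print("lip c",np.round(c,1),np.round(sz,1),"yaw",round((a+90)%180-90,1))
    s=W[v0:v1,u0:u1,2]; m[:]=0; m[v0:v1,u0:u1]=(s>.045)&(s<.065); q=W[m][:,:2]*1000
    c2,sz2,a2=cv2.minAreaRect(q.astype(np.float32)); print("tops c",np.round(c2,1),np.round(sz2,1),round(a2,1))
def toolrel(p):
    s=manip.get_state(); q=np.array(s["ee_rot"]); return R.from_quat(q[[1,2,3,0]]).inv().apply(p-s["position"])*1000
E
python3 - <<'E'
from h import *
im=dict(np.load("pics/w4.npz")); frame(im,(140,5,285,190)); W=cloud(im)
frame(dict(np.load("pics/scene0.npz")),(325,230,400,290)); frame(dict(np.load("pics/side0.npz")),(155,165,225,220))
z=W[205:350,215:330,2]; print("slip z",np.nanpercentile(z[z>.06],[5,50,95]))
m=np.zeros(z.shape,bool); M=np.zeros(W.shape[:2],bool); M[190:362,205:340]=(W[190:362,205:340,2]>.06)
M[:,:]&=(abs(W[...,2]-np.nanmedian(z[z>.06]))<.008)
r=toolrel(W[M]); c,sz,a=cv2.minAreaRect(r[:,1:].astype(np.float32)); print("slip in tool y,z",c,sz,a,"x top",np.median(r[:,0]))
k=cv2.fitLine(r[:,[2,0]].astype(np.float32),cv2.DIST_HUBER,0,.01,.01).ravel(); print("tilt slope z->x",k[1]/k[0])
E
```

```text
lip c [414.  245.2] [ 87.9 118.6] yaw -11.7
tops c [413.7 245.2] [ 74.8 107.7] 78.3
lip c [415.5 245.5] [ 88.8 119.2] yaw -11.5
tops c [415.  245.5] [ 75.4 109. ] 78.0
lip c [427.5 306.1] [219.4 117.5] yaw 78.1
tops c [414.5 243. ] [ 73.8 107.2] 78.0
slip z [0.14330212 0.14679612 0.14778341]
slip in tool y,z (-0.8380184173583984, 1.1852569580078125) (79.14453125, 58.65068435668945) 89.37982940673828 x top -47.25021008461379
tilt slope z->x -0.00100563
```

Run:
```python
from h import *
goal(.4135,.2453,.05,-11.8)
```

```text
t 7.90 pos [328.7 219.2  99.6] F [ 0.4 -0.2 -0.4] w 50.8
delta cm [ 4.94 -4.31 -7.78] dr [-0.     0.001 -0.002] q6pred 2.14 rows>=3
```

```bash
python3 -m creep '{"delta_pos":[[0,-2.2,-4],[0,-4.3,-7.9],[2.5,-4.3,-7.9],[4.9,-4.3,-7.9],[4.9,-4.3,-7.9],[4.9,-4.3,-7.9],[4.9,-4.3,-7.9]],"dr":[[0,0,0],[0,0,0],[0,0,0],[0,0,0],[0,0,0],[0,0,0],[0,0,0]]}'
python3 - <<'E'
from h import *
goal(.4149,.2451,.0,-11.8)
E
```

```text
clock: 8.6
position: [0.4161, 0.2463, 0.0524]
ee_rot: [-0.073, 0.704, -0.072, -0.703]
contact_force: [0.0, 0.2, 0.7]
width: 0.0511
t 8.60 pos [416.1 246.3  52.4] F [0.  0.2 0.7] w 51.1
delta cm [5.24 0.14 0.11] dr [-0.    -0.002  0.001] q6pred 2.17 rows>=2
```

```bash
python3 -m creep '{"delta_pos":[[2.5,0.12,0.1],[4,0.12,0.1],[5,0.12,0.1],[6,0.12,0.1],[7,0.12,0.1],[7.6,0.12,0.1],[8,0.12,0.1],[8.1,0.12,0.1],[8.1,0.12,0.1]],"dr":[[0,0,0],[0,0,0],[0,0,0],[0,0,0],[0,0,0],[0,0,0],[0,0,0],[0,0,0],[0,0,0]]}'
```

```text
clock: 9.5
position: [0.4141, 0.246, -0.0295]
ee_rot: [-0.072, 0.704, -0.072, -0.703]
contact_force: [-0.3, 0.0, -1.2]
width: 0.0513
```

```bash
python3 -m creep '{"delta_pos":[[0,0,0],[0,0,0],[0,0,0],[0,0,0]],"dr":[[0,0,0],[0,0,0],[0,0,0],[0,0,0]]}' 0.55 25
python3 -m creep '{"delta_pos":[[-2,0,0],[-6,0,0],[-9,0,0],[-11,0,4],[-11,0,7],[-11,0,7],[-11,0,7]],"dr":[[0,0,0],[0,0,0],[0,0,0],[0,0,0],[0,0,0],[0,0,0],[0,0,0]]}'
python3 - <<'E'
from h import *
im=cam("wrist"); np.savez("pics/w5.npz",**im); cv2.imwrite("pics/w5.png",im["pixels"])
W=cloud(im); goal(.441,.027,.07,24.4)
m=(W[...,2]>.0145)&(W[...,2]<.024)&(np.hypot(W[...,0]-.414,W[...,1]-.245)<.05)
p=W[m]; c,sz,a=cv2.minAreaRect((p[:,:2]*1000).astype(np.float32)); print(c,sz,a,"z",np.percentile(p[:,2],[5,50,95]))
A=np.c_[p[:,:2]-[.414,.245],np.ones(len(p))]; print(np.linalg.lstsq(A,p[:,2],rcond=None)[0])
E
```

```text
clock: 9.9
position: [0.4139, 0.2459, -0.0296]
ee_rot: [-0.072, 0.704, -0.072, -0.703]
contact_force: [0.1, -0.3, -0.3]
width: 0.066
clock: 10.6
position: [0.3452, 0.2602, 0.0806]
ee_rot: [-0.072, 0.704, -0.072, -0.703]
contact_force: [0.6, 0.3, -0.1]
width: 0.0662
t 10.65 pos [345.9 260.3  80.5] F [-0.3  0.1  0.4] w 66.2
delta cm [  1.06  20.92 -14.03] dr [-0.63  -0.001  0.   ] q6pred 1.05 rows>=6
(413.6260070800781, 244.72293090820312) (68.12508392333984, 93.3056640625) 77.46602630615234 z [0.01657626 0.01792743 0.01939327]
[ 0.00021321 -0.00014003  0.0179745 ]
```

View pics/w5.png

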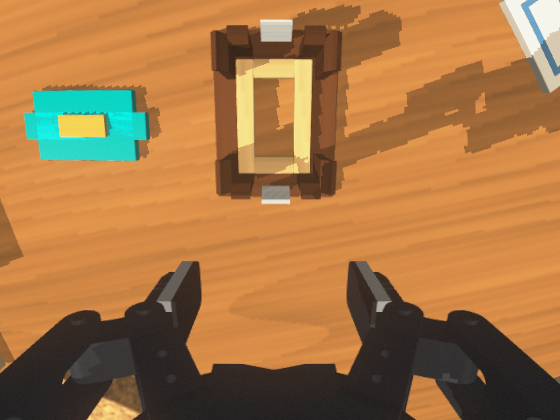

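Slip is home and level (top 17.9 mm, flat to 0.0002). Next the tile.

```bash
python3 -m creep '{"delta_pos":[[-2,4,-2.7],[-2,8,-5.4],[-2,12,-8],[-2,16,-10.8],[-2,20.9,-14],[-2,20.9,-14],[-2,20.9,-14],[-2,20.9,-14]],"dr":[[-0.12,0,0],[-0.24,0,0],[-0.36,0,0],[-0.48,0,0],[-0.63,0,0],[-0.63,0,0],[-0.63,0,0],[-0.63,0,0]]}' 0.8
python3 - <<'E'
from h import *
im=cam("wrist"); np.savez("pics/w6.npz",**im)
p=meas(im,(180,110,380,262)); 
goal(.441,.027,-.0385,24.4)
E
```

```text
clock: 11.45
position: [0.4407, 0.0259, 0.0999]
ee_rot: [-0.148, -0.691, -0.148, 0.692]
contact_force: [0.3, -0.1, -0.0]
width: 0.0767
c [440.3  28. ] sz [77.1 52.1] yaw 24.3 z [6.8 7.9 9.1] bbox [ 240  157   64   90 5533]
t 11.50 pos [440.1  26.8  99.9] F [-0.2  0.2 -0.1] w 76.8
delta cm [13.84  0.03 -0.11] dr [-0.002  0.001  0.001] q6pred 1.05 rows>=3
```

```bash
python3 -m creep '{"delta_pos":[[4,-0.08,-0.05],[8,-0.08,-0.05],[11.5,-0.08,-0.05],[13,-0.08,-0.05],[13.85,-0.08,-0.05],[13.85,-0.08,-0.05],[13.85,-0.08,-0.05]],"dr":[[0,0,0],[0,0,0],[0,0,0],[0,0,0],[0,0,0],[0,0,0],[0,0,0]]}'
python3 -m creep '{"delta_pos":[[0,0,0],[0,0,0],[0,0,0],[0,0,0],[0,0,0],[0,0,0]],"dr":[[0,0,0],[0,0,0],[0,0,0],[0,0,0],[0,0,0],[0,0,0]]}' -1 30
python3 -m creep '{"delta_pos":[[-1,0,0],[-3,0,0],[-6,0,0],[-9,0,0],[-12,0,0],[-14,0,0],[-14,0,0]],"dr":[[0,0,0],[0,0,0],[0,0,0],[0,0,0],[0,0,0],[0,0,0],[0,0,0]]}'
python3 - <<'E'
from h import *
goal(.4149,.2451,.09,-11.8)
im=cam("wrist"); np.savez("pics/w7.npz",**im); cv2.imwrite("pics/w7.png",im["pixels"]); W=cloud(im)
z=W[205:350,215:330,2]; print("z",np.nanpercentile(z[z>.06],[5,50,95]))
M=np.zeros(W.shape[:2],bool); M[190:362,205:340]=(abs(W[190:362,205:340,2]-np.nanmedian(z[z>.06]))<.004)
r=toolrel(W[M]); c,sz,a=cv2.minAreaRect(r[:,1:].astype(np.float32)); print("tool y,z",c,sz,a,"x top",np.median(r[:,0]))
E
```

```text
clock: 12.2
position: [0.4408, 0.0284, -0.0375]
ee_rot: [0.15, 0.692, 0.15, -0.691]
contact_force: [-0.4, -0.9, -0.4]
width: 0.0767
clock: 12.8
position: [0.4411, 0.028, -0.0369]
ee_rot: [0.15, 0.692, 0.149, -0.69]
contact_force: [-0.1, 0.3, 4.9]
width: 0.051
clock: 13.5
position: [0.4426, 0.0277, 0.1053]
ee_rot: [0.15, 0.694, 0.149, -0.689]
contact_force: [0.4, -0.2, -1.7]
width: 0.0506
t 13.50 pos [442.6  27.7 105.3] F [ 0.4 -0.2 -1.7] w 50.6
delta cm [  1.49 -20.95  -6.45] dr [-2.51e+00  2.00e-03 -1.00e-02] q6pred -0.99 rows>=17
z [0.14921251 0.15017515 0.15119269]
tool y,z (-0.8438816070556641, -0.4182319641113281) (58.744895935058594, 78.63446807861328) 0.2325214147567749 x top -46.62513015775741
```

View pics/w7.png

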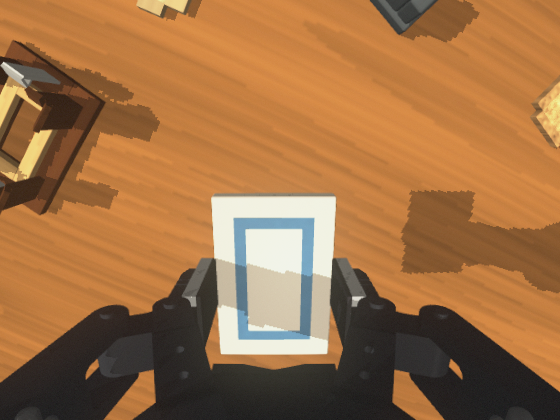

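Tile is held flat and centred at (273,275).

```bash
python3 -m creep '{"delta_pos":[[0.5,-4,-1.3],[1,-8,-2.6],[1.5,-12,-3.8],[1.5,-16,-5],[1.5,-20.9,-6.4],[1.5,-20.9,-6.4],[1.5,-20.9,-6.4],[1.5,-20.9,-6.4]],"dr":[[0.12,0,0],[0.24,0,0],[0.36,0,0],[0.48,0,0],[0.63,0,0],[0.63,0,0],[0.63,0,0],[0.63,0,0]]}'
python3 - <<'E'
from h import *
goal(.4137,.2452,.0,-11.8)
E
```

```text
clock: 14.35
position: [0.411, 0.244, 0.0858]
ee_rot: [0.071, -0.703, 0.072, 0.704]
contact_force: [0.0, 0.1, -0.5]
width: 0.0505
t 14.35 pos [411.  244.   85.8] F [ 0.   0.1 -0.5] w 50.5
delta cm [ 8.58 -0.19 -0.25] dr [-3.139e+00  3.000e-03  3.000e-03] q6pred -0.97 rows>=21
```

```bash
python3 -m creep '{"delta_pos":[[2,-0.19,-0.25],[4.5,-0.19,-0.25],[6,-0.19,-0.25],[7.5,-0.19,-0.25],[8.5,-0.19,-0.25],[9.5,-0.19,-0.25],[10.2,-0.19,-0.25],[10.55,-0.19,-0.25],[10.55,-0.19,-0.25],[10.55,-0.19,-0.25]],"dr":[[0,0,0],[0,0,0],[0,0,0],[0,0,0],[0,0,0],[0,0,0],[0,0,0],[0,0,0],[0,0,0],[0,0,0]]}'
```

```text
clock: 15.35
position: [0.4153, 0.2462, -0.0184]
ee_rot: [-0.072, 0.704, -0.072, -0.703]
contact_force: [0.2, 0.2, -1.5]
width: 0.0506
```

```bash
python3 -m creep '{"delta_pos":[[0.1,0,0],[0.2,0,0],[0.2,0,0]],"dr":[[0,0,0],[0,0,0],[0,0,0]]}'
python3 - <<'E'
from h import *
print(np.mean([manip.get_state()["position"] for _ in range(5)],0),manip.get_state()["contact_force"])
E
```

```text
clock: 15.65
position: [0.4154, 0.2463, -0.0189]
ee_rot: [-0.072, 0.704, -0.072, -0.703]
contact_force: [-2.1, -1.1, 12.8]
width: 0.0511
[ 0.41540729  0.24629236 -0.01894572] [-2.06275782 -1.12787445 12.81540064]
```

Contact at S = -18.9, which is exactly the home height given the grasp height (-36.9). Release and check.

```bash
python3 -m creep '{"delta_pos":[[-0.05,0,0],[-0.05,0,0],[-0.05,0,0],[-0.05,0,0]],"dr":[[0,0,0],[0,0,0],[0,0,0],[0,0,0]]}' 0.55 25
python3 -m creep '{"delta_pos":[[-2,0,0],[-5,0,0],[-8,0,0],[-10,0,4],[-10,0,7],[-10,0,7],[-10,0,7]],"dr":[[0,0,0],[0,0,0],[0,0,0],[0,0,0],[0,0,0],[0,0,0],[0,0,0]]}'
cat >> h.py <<'E'
def level(im,zlo,zhi,c0=(.414,.245)):
    W=cloud(im); m=(W[...,2]>zlo)&(W[...,2]<zhi)&(np.hypot(W[...,0]-c0[0],W[...,1]-c0[1])<.028); p=W[m]
    A=np.c_[p[:,:2]-c0,np.ones(len(p))]; print("level",len(p),np.percentile(p[:,2],[5,50,95]).round(4),"slopes,z",np.linalg.lstsq(A,p[:,2],rcond=None)[0].round(4))
E
python3 - <<'E'
from h import *
im=cam("wrist"); np.savez("pics/w8.npz",**im); cv2.imwrite("pics/w8.png",im["pixels"])
level(im,.005,.06)
goal(.634,-.173,.10,-19.8); print(manip.get_state()["qpos"].round(2))
E
```

```text
clock: 16.05
position: [0.4148, 0.246, -0.0203]
ee_rot: [0.072, -0.703, 0.072, 0.703]
contact_force: [0.8, 0.6, -0.9]
width: 0.0664
clock: 16.75
position: [0.3462, 0.2604, 0.08]
ee_rot: [-0.072, 0.704, -0.072, -0.703]
contact_force: [0.3, -0.1, 0.2]
width: 0.0662
level 5442 [0.0249 0.0261 0.0273] slopes,z [0.0046 0.0213 0.026 ]
t 16.80 pos [347.  260.5  79.9] F [ 0.3  0.  -0. ] w 66.2
delta cm [ -1.99  36.64 -36.88] dr [ 0.142 -0.001  0.   ] q6pred 1.49 rows>=11
[ 0.48  0.17  1.97 -0.    1.    2.26]
```

View pics/w8.png

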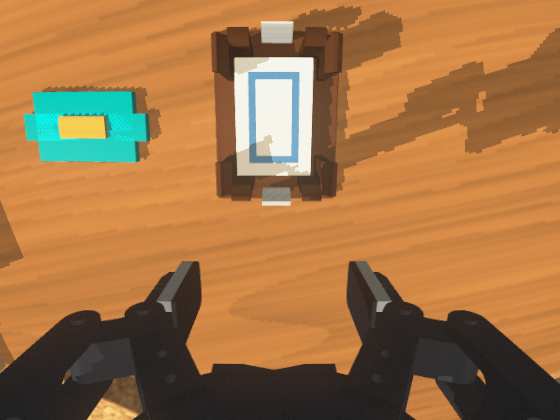

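Tile is in the frame at (274,117) with its top at 26.0 mm, as expected. Next the cork.

```bash
python3 -m creep '{"delta_pos":[[-2,3.3,-3.3],[-2,6.6,-6.6],[-2,9.9,-9.9],[-2,13.2,-13.3],[-2,16.6,-16.7],[-2,20,-20],[-2,23.3,-23.4],[-2,26.6,-26.8],[-2,30,-30.2],[-2,33.3,-33.5]],"dr":[[0.014,0,0],[0.028,0,0],[0.042,0,0],[0.056,0,0],[0.07,0,0],[0.085,0,0],[0.1,0,0],[0.115,0,0],[0.13,0,0],[0.142,0,0]]}' 0.8
python3 - <<'E'
from h import *
goal(.634,-.173,.10,-19.8)
im=cam("wrist"); np.savez("pics/w9.npz",**im); W=cloud(im)
m=(abs(W[...,0]-.634)<.06)&(abs(W[...,1]+.173)<.06); vs,us=np.where(m); b=(us.min(),vs.min(),us.max(),vs.max()); print(b)
meas(im,b,.0045,.02)
E
```

```text
clock: 17.8
position: [0.6085, -0.137, 0.0989]
ee_rot: [0.122, -0.696, 0.123, 0.696]
contact_force: [0.5, 0.7, -0.1]
width: 0.0768
t 17.80 pos [ 608.5 -137.    98.9] F [ 0.5  0.7 -0.1] w 76.8
delta cm [-0.11  2.51 -3.62] dr [-0.003  0.    -0.   ] q6pred 1.54 rows>=1
(np.int64(126), np.int64(62), np.int64(559), np.int64(419))
c [ 634.6 -173.4] sz [52.6 77.6] yaw -19.6 z [6.7 7.9 9.1] bbox [ 272  110   67   97 5870]
```

```bash
python3 -m creep '{"delta_pos":[[0,2.5,-3.68],[4,2.53,-3.68],[8,2.53,-3.68],[11.5,2.53,-3.68],[13,2.53,-3.68],[13.6,2.53,-3.68],[13.6,2.53,-3.68],[13.6,2.53,-3.68]],"dr":[[0,0,0],[0,0,0],[0,0,0],[0,0,0],[0,0,0],[0,0,0],[0,0,0],[0,0,0]]}'
python3 -m creep '{"delta_pos":[[0,0,0],[0,0,0],[0,0,0],[0,0,0],[0,0,0],[0,0,0]],"dr":[[0,0,0],[0,0,0],[0,0,0],[0,0,0],[0,0,0],[0,0,0]]}' -1 25
python3 -m creep '{"delta_pos":[[-1,0,0],[-3,0,0],[-7,0,0],[-11,0,0],[-14,0,0],[-14,0,0],[-14,0,0]],"dr":[[0,0,0],[0,0,0],[0,0,0],[0,0,0],[0,0,0],[0,0,0],[0,0,0]]}'
cat >> h.py <<'E'
def held(im):
    W=cloud(im); z=W[205:350,215:330,2]; zm=np.nanmedian(z[z>.06])
    M=np.zeros(W.shape[:2],bool); M[190:362,205:340]=(abs(W[190:362,205:340,2]-zm)<.004)
    r=toolrel(W[M]); c,sz,a=cv2.minAreaRect(r[:,1:].astype(np.float32)); print("held tool y,z",c,sz,a,"x top",np.median(r[:,0]))
E
python3 - <<'E'
from h import *
goal(.414,.2455,.09,-11.8)
im=cam("wrist"); np.savez("pics/w10.npz",**im); cv2.imwrite("pics/w10.png",im["pixels"]); held(im)
im=cam("scene"); level(im,.005,.06); np.savez("pics/sc2.npz",**im)
E
```

```text
clock: 18.65
position: [0.634, -0.1707, -0.0354]
ee_rot: [-0.122, 0.697, -0.122, -0.696]
contact_force: [0.1, -0.4, 0.2]
width: 0.0767
clock: 19.25
position: [0.634, -0.1705, -0.0344]
ee_rot: [-0.121, 0.698, -0.122, -0.696]
contact_force: [-0.8, 0.0, 5.9]
width: 0.0507
clock: 19.95
position: [0.6331, -0.1701, 0.105]
ee_rot: [-0.122, 0.697, -0.122, -0.696]
contact_force: [-0.7, -0.9, -0.5]
width: 0.0505
t 19.95 pos [ 633.1 -170.1  105. ] F [-0.7 -0.9 -0.5] w 50.5
delta cm [  1.44 -31.66  34.71] dr [-0.14  -0.002 -0.   ] q6pred 2.21 rows>=10
held tool y,z (-0.6166839599609375, -1.5567588806152344) (58.60883712768555, 78.94855499267578) 0.5328304171562195 x top -43.65461687452402
level 392 [0.0229 0.0256 0.0277] slopes,z [ 0.003  -0.0165  0.0254]
```

```bash
python3 -m creep '{"delta_pos":[[0,-3,3.3],[0,-6,6.6],[0,-9.3,10.2],[0,-12.6,13.8],[0,-16,17.5],[0,-19.3,21.1],[0.5,-22.6,24.7],[1,-25.8,28.2],[1.4,-29,31.7],[1.4,-31.7,34.8]],"dr":[[-0.014,0,0],[-0.028,0,0],[-0.042,0,0],[-0.056,0,0],[-0.07,0,0],[-0.085,0,0],[-0.1,0,0],[-0.115,0,0],[-0.13,0,0],[-0.14,0,0]]}'
python3 -m creep '{"delta_pos":[[0,0,0],[0,0,0]],"dr":[[0,0,0],[0,0,0]]}'
python3 - <<'E'
from h import *
goal(.4125,.2455,.0,-11.8)
E
```

```text
clock: 21.05
position: [0.4101, 0.2473, 0.0879]
ee_rot: [0.072, -0.702, 0.073, 0.705]
contact_force: [-0.4, 0.2, -0.2]
width: 0.051
clock: 21.25
position: [0.4118, 0.2463, 0.0887]
ee_rot: [0.071, -0.703, 0.072, 0.704]
contact_force: [0.3, -0.9, -0.2]
width: 0.051
t 21.25 pos [411.8 246.3  88.7] F [ 0.3 -0.9 -0.2] w 51.0
delta cm [ 8.87  0.05 -0.1 ] dr [-3.139e+00  3.000e-03  3.000e-03] q6pred -0.97 rows>=21
```

```bash
python3 -m creep '{"delta_pos":[[3,0.05,-0.1],[5,0.05,-0.1],[6.5,0.05,-0.1],[7.5,0.05,-0.1],[8.3,0.05,-0.1],[9,0.05,-0.1],[9.4,0.05,-0.1],[9.4,0.05,-0.1],[9.4,0.05,-0.1]],"dr":[[0,0,0],[0,0,0],[0,0,0],[0,0,0],[0,0,0],[0,0,0],[0,0,0],[0,0,0],[0,0,0]]}'
python3 -m creep '{"delta_pos":[[0.1,0,0],[0.2,0,0],[0.2,0,0]],"dr":[[0,0,0],[0,0,0],[0,0,0]]}'
```

```text
clock: 22.15
position: [0.4144, 0.2457, -0.0038]
ee_rot: [-0.073, 0.704, -0.073, -0.703]
contact_force: [0.7, 0.9, 0.0]
width: 0.0507
clock: 22.45
position: [0.414, 0.2456, -0.006]
ee_rot: [-0.073, 0.703, -0.073, -0.703]
contact_force: [0.1, -0.3, -0.4]
width: 0.0509
```

```bash
python3 -m creep '{"delta_pos":[[0.1,0,0],[0.2,0,0],[0.2,0,0]],"dr":[[0,0,0],[0,0,0],[0,0,0]]}'
python3 -m creep '{"delta_pos":[[0.1,0,0],[0.1,0,0]],"dr":[[0,0,0],[0,0,0]]}'
```

```text
clock: 22.75
position: [0.4139, 0.2455, -0.0083]
ee_rot: [0.073, -0.703, 0.073, 0.703]
contact_force: [0.1, 0.9, -0.2]
width: 0.0504
clock: 22.95
position: [0.414, 0.2456, -0.0084]
ee_rot: [-0.073, 0.703, -0.073, -0.703]
contact_force: [-1.1, -0.8, 6.9]
width: 0.0505
```

Contact at S = -8.4 (34.4 below gives 26 mm underside: home). Release and check.

```bash
python3 -m creep '{"delta_pos":[[0,0,0],[0,0,0],[0,0,0],[0,0,0]],"dr":[[0,0,0],[0,0,0],[0,0,0],[0,0,0]]}' 0.55 25
python3 -m creep '{"delta_pos":[[-2,0,0],[-5,0,0],[-8,0,0],[-9,0,4],[-9,0,7],[-9,0,7],[-9,0,7]],"dr":[[0,0,0],[0,0,0],[0,0,0],[0,0,0],[0,0,0],[0,0,0],[0,0,0]]}'
python3 - <<'E'
from h import *
im=cam("wrist"); np.savez("pics/w11.npz",**im); cv2.imwrite("pics/w11.png",im["pixels"])
level(im,.005,.06)
goal(.590,.177,.10,-1.5); print(manip.get_state()["qpos"].round(2))
E
```

```text
clock: 23.35
position: [0.4139, 0.2455, -0.0093]
ee_rot: [0.073, -0.703, 0.073, 0.703]
contact_force: [0.5, -0.9, -0.6]
width: 0.0661
clock: 24.05
position: [0.3454, 0.26, 0.081]
ee_rot: [-0.072, 0.704, -0.072, -0.703]
contact_force: [0.1, 0.1, -0.2]
width: 0.0662
level 5773 [0.0328 0.0339 0.035 ] slopes,z [-0.0006 -0.0003  0.0339]
t 24.10 pos [346.2 260.1  81. ] F [0.5 0.3 0.1] w 66.4
delta cm [ -1.87   3.16 -25.57] dr [-0.179 -0.001  0.   ] q6pred 1.73 rows>=6
[ 0.48  0.16  1.97 -0.    1.01  2.26]
```

View pics/w11.png

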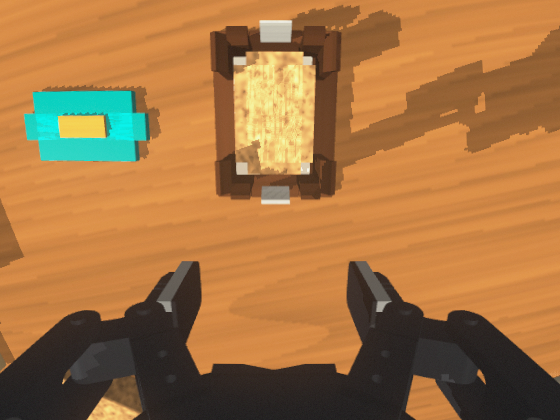

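Cork is home and level at (274,112), top 33.9 mm. Now the back.

```bash
python3 -m creep '{"delta_pos":[[-1.9,0.6,-4.5],[-1.9,1.2,-9],[-1.9,1.8,-13.5],[-1.9,2.4,-18],[-1.9,3.2,-22],[-1.9,3.2,-25.6],[-1.9,3.2,-25.6],[-1.9,3.2,-25.6]],"dr":[[-0.03,0,0],[-0.06,0,0],[-0.09,0,0],[-0.12,0,0],[-0.15,0,0],[-0.179,0,0],[-0.179,0,0],[-0.179,0,0]]}' 0.8
python3 - <<'E'
from h import *
im=cam("wrist"); np.savez("pics/w12.npz",**im); W=cloud(im)
m=(abs(W[...,0]-.590)<.065)&(abs(W[...,1]-.177)<.05); vs,us=np.where(m); b=(us.min(),vs.min(),us.max(),min(vs.max(),255)); print(b)
meas(im,b,.0045,.02)
goal(.590,.177,-.036,-1.5)
E
```

```text
clock: 24.9
position: [0.5906, 0.1751, 0.0986]
ee_rot: [0.01, -0.706, 0.011, 0.708]
contact_force: [-0.6, 0.9, -0.2]
width: 0.0769
(np.int64(95), np.int64(123), np.int64(441), 255)
c [591.3 178.5] sz [91.9 52.2] yaw 0.1 z [ 6.7  7.9 11. ] bbox [ 236  148   66  107 6009]
t 24.95 pos [589.3 175.6  98.8] F [-0.2  0.4 -0.1] w 76.9
delta cm [13.48 -0.15 -0.09] dr [-0.002  0.002 -0.   ] q6pred 1.78 rows>=3
```

```bash
python3 -m creep '{"delta_pos":[[4,-0.25,-0.02],[8,-0.25,-0.02],[11,-0.25,-0.02],[12.6,-0.25,-0.02],[13.3,-0.25,-0.02],[13.3,-0.25,-0.02],[13.3,-0.25,-0.02]],"dr":[[-0.026,0,0],[-0.026,0,0],[-0.026,0,0],[-0.026,0,0],[-0.026,0,0],[-0.026,0,0],[-0.026,0,0]]}'
python3 -m creep '{"delta_pos":[[0,0,0],[0,0,0],[0,0,0],[0,0,0],[0,0,0],[0,0,0]],"dr":[[0,0,0],[0,0,0],[0,0,0],[0,0,0],[0,0,0],[0,0,0]]}' -1 30
python3 -m creep '{"delta_pos":[[-1,0,0],[-3,0,0],[-7,0,0],[-11,0,0],[-14,0,0],[-14,0,0],[-14,0,0]],"dr":[[0,0,0],[0,0,0],[0,0,0],[0,0,0],[0,0,0],[0,0,0],[0,0,0]]}'
python3 - <<'E'
from h import *
goal(.414,.2455,.09,-11.8)
im=cam("wrist"); np.savez("pics/w13.npz",**im); cv2.imwrite("pics/w13.png",im["pixels"]); held(im)
E
```

```text
clock: 25.65
position: [0.5903, 0.179, -0.0321]
ee_rot: [-0.0, 0.708, -0.0, -0.707]
contact_force: [0.6, 0.1, 0.6]
width: 0.0768
clock: 26.25
position: [0.5937, 0.1786, -0.0281]
ee_rot: [-0.0, 0.71, -0.0, -0.704]
contact_force: [-1.4, -2.1, 19.4]
width: 0.0147
clock: 26.95
position: [0.5899, 0.1787, 0.1077]
ee_rot: [-0.0, 0.708, -0.0, -0.707]
contact_force: [-0.8, -0.1, -0.9]
width: 0.0142
t 26.95 pos [589.9 178.7 107.7] F [-0.8 -0.1 -0.9] w 14.2
delta cm [ 1.75 -6.66 17.6 ] dr [-2.937e+00 -1.000e-03 -2.000e-03] q6pred -0.94 rows>=20
held tool y,z (-0.42269134521484375, 5.843776702880859) (90.83721923828125, 52.25950241088867) 89.79315185546875 x top -37.47114536506678
```

View pics/w13.png

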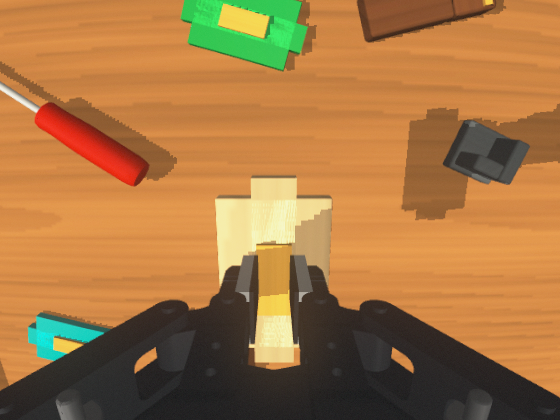

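The fingers slid over the edges and are gripping the brass plate (274,275) because the height was a few mm too high. I'll set the back down again and regrasp it across the width.

```bash
python3 -m creep '{"delta_pos":[[4,0,0],[8,0,0],[11,0,0],[12.5,0,0],[13.2,0,0],[13.2,0,0]],"dr":[[0,0,0],[0,0,0],[0,0,0],[0,0,0],[0,0,0],[0,0,0]]}'
python3 -m creep '{"delta_pos":[[0.1,0,0],[0.2,0,0],[0.2,0,0]],"dr":[[0,0,0],[0,0,0],[0,0,0]]}'
```

```text
clock: 27.6
position: [0.5878, 0.1783, -0.0268]
ee_rot: [0.0, -0.706, 0.001, 0.709]
contact_force: [0.7, 0.6, -0.9]
width: 0.015
clock: 27.9
position: [0.5898, 0.1786, -0.0272]
ee_rot: [-0.0, 0.707, -0.0, -0.707]
contact_force: [-0.4, -0.5, -0.7]
width: 0.0143
```

```bash
python3 -m creep '{"delta_pos":[[0.1,0,0],[0.2,0,0],[0.2,0,0]],"dr":[[0,0,0],[0,0,0],[0,0,0]]}'
python3 -m creep '{"delta_pos":[[0.1,0,0],[0.1,0,0]],"dr":[[0,0,0],[0,0,0]]}'
```

```text
clock: 28.2
position: [0.59, 0.1787, -0.028]
ee_rot: [-0.0, 0.707, -0.0, -0.707]
contact_force: [-1.6, -0.1, 5.1]
width: 0.0145
clock: 28.4
position: [0.59, 0.1787, -0.0281]
ee_rot: [-0.0, 0.708, -0.0, -0.707]
contact_force: [-3.0, -0.6, 9.4]
width: 0.0146
```

```bash
python3 -m creep '{"delta_pos":[[0,0,0],[0,0,0],[-1,0,0],[-5,0,0],[-10,0,2],[-13,0,5],[-13,0,5],[-13,0,5]],"dr":[[0,0,0],[0,0,0],[0,0,0],[0,0,0],[0,0,0],[0,0,0],[0,0,0],[0,0,0]]}' 0.6 30
python3 - <<'E'
from h import *
im=cam("wrist"); np.savez("pics/w14.npz",**im); W=cloud(im)
m=(abs(W[...,0]-.590)<.065)&(abs(W[...,1]-.177)<.05); vs,us=np.where(m); b=(us.min(),vs.min(),us.max(),min(vs.max(),258)); print(b)
meas(im,b,.0045,.02)
goal(.590,.1785,-.042,0)
# finger tip height now
m=(W[...,2]>.06)&(W[...,2]<.2); m[:200]=0
for c in (190,196,202,345,351,357):
    col=np.where(m[:,c])[0]
    if len(col): print(c,col[0],(W[col[0],c]*1000).round(1))
E
```

```text
clock: 29.2
position: [0.5401, 0.1789, 0.1013]
ee_rot: [-0.0, 0.708, -0.0, -0.706]
contact_force: [0.1, -0.1, 0.1]
width: 0.0681
(np.int64(112), np.int64(59), np.int64(450), 258)
c [586.5 179. ] sz [52.5 95.3] yaw -0.2 z [ 6.8  8.  11.1] bbox [ 241   86   67  120 6804]
t 29.25 pos [539.9 178.7  99.9] F [-0.9 -0.3 -0.4] w 68.0
delta cm [ 1.42e+01  1.00e-02 -5.00e+00] dr [-0.001 -0.001 -0.   ] q6pred 1.74 rows>=4
190 261 [549.9 214.9 148.6]
196 263 [548.2 212.9 146.7]
351 267 [545.2 144.6 144.5]
357 261 [549.5 142.9 147.6]
```

```bash
python3 -m creep '{"delta_pos":[[1,0,-4.65],[5,0,-4.65],[9,0,-4.65],[12,0,-4.65],[13.4,0,-4.65],[13.8,0,-4.65],[13.8,0,-4.65],[13.8,0,-4.65]],"dr":[[0,0,0],[0,0,0],[0,0,0],[0,0,0],[0,0,0],[0,0,0],[0,0,0],[0,0,0]]}' 0.55 30
```

```text
clock: 30.05
position: [0.5878, 0.1789, -0.0369]
ee_rot: [-0.001, 0.708, -0.0, -0.706]
contact_force: [0.7, 0.7, 0.3]
width: 0.0666
```

```bash
python3 -m creep '{"delta_pos":[[0.1,0,0],[0.2,0,0],[0.2,0,0]],"dr":[[0,0,0],[0,0,0],[0,0,0]]}'
python3 -m creep '{"delta_pos":[[0,0,0],[0,0,0],[0,0,0],[0,0,0],[0,0,0]],"dr":[[0,0,0],[0,0,0],[0,0,0],[0,0,0],[0,0,0]]}' -1 30
```

```text
clock: 30.35
position: [0.5866, 0.1787, -0.0394]
ee_rot: [-0.0, 0.708, -0.0, -0.707]
contact_force: [0.2, 0.3, 0.5]
width: 0.0661
clock: 30.85
position: [0.5866, 0.1787, -0.0395]
ee_rot: [-0.0, 0.707, -0.0, -0.707]
contact_force: [-0.3, -0.7, 5.2]
width: 0.0515
```

Gripped across the width (51.5 mm). Lift and measure.

```bash
python3 -m creep '{"delta_pos":[[-1,0,0],[-3,0,0],[-7,0,0],[-11,0,0],[-14,0,0],[-14,0,0],[-14,0,0]],"dr":[[0,0,0],[0,0,0],[0,0,0],[0,0,0],[0,0,0],[0,0,0],[0,0,0]]}'
python3 - <<'E'
from h import *
goal(.414,.2455,.09,-11.8)
im=cam("wrist"); np.savez("pics/w15.npz",**im); cv2.imwrite("pics/w15.png",im["pixels"]); held(im)
W=cloud(im); v=np.where(W[150:380,274,2]>.1)[0]+150; print(v[:3],v[-3:],[toolrel(W[x,274]).round(1) for x in (v[0]+1,)])
E
```

```text
clock: 31.55
position: [0.5863, 0.1787, 0.1005]
ee_rot: [-0.0, 0.708, -0.0, -0.707]
contact_force: [0.7, -0.5, -2.1]
width: 0.051
t 31.55 pos [586.3 178.7 100.5] F [ 0.7 -0.5 -2.1] w 51.0
delta cm [ 1.03 -6.66 17.24] dr [-2.937e+00 -0.000e+00 -2.000e-03] q6pred -0.94 rows>=20
held tool y,z (-0.9385356903076172, -0.020275115966796875) (83.96842956542969, 58.380577087402344) 89.87482452392578 x top -48.78691054284598
[171 172 173] [377 378 379] [array([-43.9,  -0.2, -48.3])]
```

View pics/w15.png

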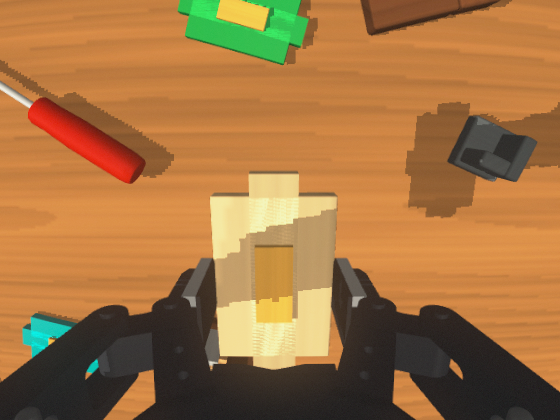

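Back is held squarely (brass plate at 274,283). Carry it to the frame.

```bash
python3 -m creep '{"delta_pos":[[0.5,-1.5,4],[1,-3,8],[1,-4.5,12],[1,-6,15.5],[1,-6.7,17.2],[1,-6.7,17.2],[1,-6.7,17.2],[1,-6.7,17.2]],"dr":[[0.05,0,0],[0.1,0,0],[0.15,0,0],[0.19,0,0],[0.205,0,0],[0.205,0,0],[0.205,0,0],[0.205,0,0]]}'
python3 - <<'E'
from h import *
goal(.414,.2454,.02,-11.8)
E
```

```text
clock: 32.4
position: [0.4153, 0.2455, 0.0893]
ee_rot: [0.073, -0.703, 0.073, 0.703]
contact_force: [0.2, 0.3, -0.8]
width: 0.0511
t 32.40 pos [415.3 245.5  89.3] F [ 0.2  0.3 -0.8] w 51.1
delta cm [6.93 0.03 0.13] dr [-0.001  0.    -0.001] q6pred 2.17 rows>=2
```

```bash
python3 -m creep '{"delta_pos":[[2,0.03,0.1],[4,0.03,0.1],[5.5,0.03,0.1],[6.5,0.03,0.1],[7.2,0.03,0.1],[7.6,0.03,0.1],[7.6,0.03,0.1]],"dr":[[0,0,0],[0,0,0],[0,0,0],[0,0,0],[0,0,0],[0,0,0],[0,0,0]]}'
python3 -m creep '{"delta_pos":[[0.1,0,0],[0.2,0,0],[0.2,0,0]],"dr":[[0,0,0],[0,0,0],[0,0,0]]}'
python3 -m creep '{"delta_pos":[[0.1,0,0],[0.2,0,0],[0.2,0,0]],"dr":[[0,0,0],[0,0,0],[0,0,0]]}'
```

```text
clock: 33.1
position: [0.4135, 0.2456, 0.0136]
ee_rot: [0.073, -0.703, 0.073, 0.703]
contact_force: [-0.2, -0.6, 0.0]
width: 0.051
clock: 33.4
position: [0.4138, 0.246, 0.0123]
ee_rot: [-0.073, 0.704, -0.073, -0.703]
contact_force: [0.3, 0.1, -0.3]
width: 0.0512
clock: 33.7
position: [0.4139, 0.246, 0.0102]
ee_rot: [-0.073, 0.704, -0.073, -0.703]
contact_force: [1.1, -0.0, 2.7]
width: 0.0511
```

```bash
python3 -m creep '{"delta_pos":[[0,0,0],[0.2,0,0],[0.4,0,0],[0.4,0,0]],"dr":[[0,0,0],[0,0,0],[0,0,0],[0,0,0]]}' -1 50
python3 -m creep '{"delta_pos":[[0.2,0,0],[0.4,0,0],[0.4,0,0]],"dr":[[0,0,0],[0,0,0],[0,0,0]]}'
python3 -m creep '{"delta_pos":[[0.2,0,0],[0.3,0,0],[0.3,0,0]],"dr":[[0,0,0],[0,0,0],[0,0,0]]}'
```

```text
clock: 34.1
position: [0.4137, 0.246, 0.0061]
ee_rot: [-0.073, 0.704, -0.073, -0.703]
contact_force: [0.9, 0.2, 4.2]
width: 0.0503
clock: 34.4
position: [0.4133, 0.2459, 0.0016]
ee_rot: [0.073, -0.703, 0.073, 0.703]
contact_force: [1.2, 1.4, 2.4]
width: 0.0505
clock: 34.7
position: [0.4131, 0.2456, -0.0015]
ee_rot: [0.073, -0.703, 0.073, 0.704]
contact_force: [0.3, 0.9, 0.9]
width: 0.0502
```

```bash
python3 -m creep '{"delta_pos":[[0.2,0,0],[0.3,0,0],[0.3,0,0]],"dr":[[0,0,0],[0,0,0],[0,0,0]]}'
python3 -m creep '{"delta_pos":[[0.1,0,0],[0.2,0,0],[0.2,0,0]],"dr":[[0,0,0],[0,0,0],[0,0,0]]}'
```

```text
clock: 35.0
position: [0.4123, 0.2453, -0.0048]
ee_rot: [0.072, -0.703, 0.073, 0.704]
contact_force: [-0.5, -0.4, -0.6]
width: 0.0502
clock: 35.3
position: [0.4128, 0.2456, -0.0053]
ee_rot: [0.073, -0.703, 0.073, 0.704]
contact_force: [-1.3, -1.1, 9.1]
width: 0.0503
```

Bottomed at S = -5.3, as computed for home. Release and check.

```bash
python3 -m creep '{"delta_pos":[[0,0,0],[0,0,0],[0,0,0],[0,0,0]],"dr":[[0,0,0],[0,0,0],[0,0,0],[0,0,0]]}' 0.55 25
python3 -m creep '{"delta_pos":[[-2,0,0],[-5,0,0],[-8,0,0],[-9,0,4],[-9,0,7],[-9,0,7],[-9,0,7]],"dr":[[0,0,0],[0,0,0],[0,0,0],[0,0,0],[0,0,0],[0,0,0],[0,0,0]]}'
python3 - <<'E'
from h import *
im=cam("wrist"); np.savez("pics/w16.npz",**im); a=im["pixels"]; W=cloud(im)
cv2.imwrite("pics/w16.png",cv2.resize(a[0:230,170:390],None,fx=2.6,fy=2.6,interpolation=3))
level(im,.039,.0435); level(im,.0437,.048)
L=np.array([np.cos(np.radians(-11.8)),np.sin(np.radians(-11.8))]); T=np.array([-L[1],L[0]])
q=W[...,:2]-[.414,.245]; l=q@L; t=q@T
for n,lo,hi in(("far tongue",.0395,.0435),("near tongue",-.0435,-.0395),("far catch",.0435,.06),("near catch",-.06,-.0435)):
    m=(l>lo)&(l<hi)&(abs(t)<.009)&(W[...,2]>.02); print(n,m.sum(),np.percentile(W[m][:,2],[5,50,95]).round(4), "l range at z>.05",np.percentile(l[m&(W[...,2]>.051)],[2,98]).round(4) if (m&(W[...,2]>.051)).any() else None)
for s in((1,1),(1,-1),(-1,1),(-1,-1)):
    m=(abs(l-s[0]*.025)<.006)&(abs(t-s[1]*.018)<.006); print(s,np.nanmedian(W[m][:,2]).round(4))
E
```

```text
clock: 35.7
position: [0.4132, 0.2457, -0.0063]
ee_rot: [0.073, -0.703, 0.073, 0.703]
contact_force: [-0.7, -0.7, -0.3]
width: 0.0662
clock: 36.4
position: [0.3447, 0.2602, 0.084]
ee_rot: [-0.072, 0.704, -0.072, -0.703]
contact_force: [0.6, -0.4, 0.6]
width: 0.0664
level 4535 [0.0408 0.0419 0.0431] slopes,z [0.0002 0.0009 0.0419]
level 1448 [0.0439 0.0449 0.0461] slopes,z [-0.0012  0.0037  0.045 ]
far tongue 193 [0.0408 0.0419 0.0429] l range at z>.05 None
near tongue 162 [0.0408 0.0418 0.0429] l range at z>.05 None
far catch 712 [0.0429 0.051  0.0554] l range at z>.05 [0.0475 0.0535]
near catch 561 [0.0435 0.0519 0.2178] l range at z>.05 [-0.0599 -0.0479]
(1, 1) 0.0419
(1, -1) 0.042
(-1, 1) 0.042
(-1, -1) 0.0419
```

View pics/w16.png

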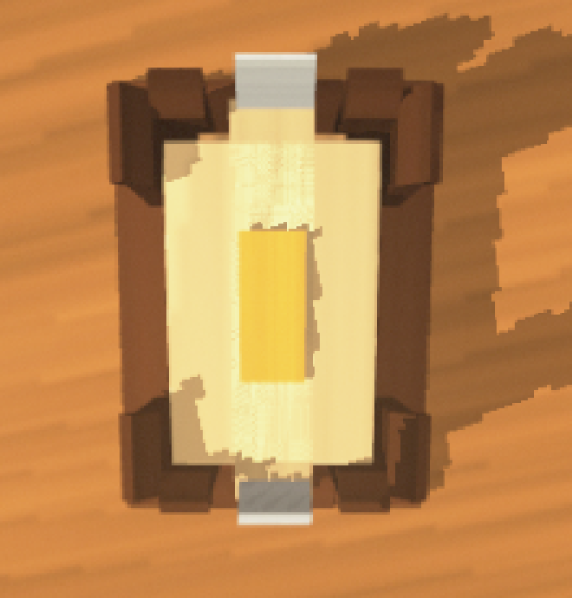

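Back is level at 42.0 mm at all four corners, and both catch noses cover the tongue ends (275,80 and 275,495). Quick check of catch angles against the earlier picture, and of the weight and hook, then hand in.

Run:
```python
from h import *
L=np.array([np.cos(np.radians(-11.8)),np.sin(np.radians(-11.8))]); T=np.array([-L[1],L[0]])
for f in("w11","w16"):
    W=cloud(dict(np.load(f"pics/{f}.npz"))); q=W[...,:2]-[.414,.245]; l=q@L; t=q@T
    for s in(1,-1):
        m=(s*l>.04)&(s*l<.056)&(abs(t)<.007)&(W[...,2]>.0445)&(W[...,2]<.06); print(f,s,m.sum(),(s*np.percentile(l[m],[5,50,95])).round(4))
im=cam("scene"); a=dict(np.load("pics/scene0.npz"))
for n,(u,v) in dict(weight=(231,228),hook=(199,135)).items():
    r=14; A=a["pixels"][v-r:v+r,u-r:u+r].astype(int); B=im["pixels"][v-r:v+r,u-r:u+r].astype(int); print(n,"mean diff",abs(A-B).mean().round(2))
print(manip.get_state()["clock"],manip.get_state()["contact_force"]); print(manip.sign_off())
```

```text
w11 1 515 [0.0446 0.0486 0.053 ]
w11 -1 377 [0.0531 0.0484 0.0446]
w16 1 506 [0.0445 0.0487 0.0531]
w16 -1 348 [0.0527 0.0483 0.0445]
weight mean diff 4.36
hook mean diff 5.22
36.5 [-0.55289978 -0.64356744  0.95876268]
the job is handed in; nothing more can be done
None
```

The frame is filled in the order asked: slip, tile, cork, back. The back was pressed down past both catches, and I handed the job in at 36.5 s of the allowed 102 s.

**Last checks**
- **Back:** its top measures 42 mm at all four corners, which is level and fully home.
- **Catches:** both stand within about 0.4 mm of where they were before the back went in. Their noses cover the tongue ends in the picture.
- **Weight and hook:** the scene picture shows only a small difference at both spots (mean 4 to 5 grey levels). I judged them unmoved by that comparison alone and did not measure their positions again.

**What went wrong or disagreed**
- **Height reading:** the reported tool height was about 41 mm lower than the real fingertips. The first two tries at the slip closed in the air above it without touching anything.
- **Back, first grasp:** the fingers slid over the edges and gripped the brass plate. I lifted the back that way, set it down again and regrasped it across its width.
- **Tile level:** after placing, the wrist camera showed the tile sloping 0.02. The cork on top of it then measured level, so I took the slope to be a measuring error.

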